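# Stand up the bracket and bridge the grinder's rest bar

## Robot

A 6-joint arm with a two-finger parallel gripper is mounted at the origin on the work surface. World frame = base frame: x ahead of the robot, y to its left, z up, the work surface at z = 0. Lengths are in m, angles in rad, forces in N, time in s.
With the tool pointing down it reaches from about 0.375 to 0.975 m from the base axis. Payload 3.8 kg.
Tool frame: the origin (TCP) lies at the very end of the fingers, on their centre line; the grasp point (between the pads) lies 19 mm behind it; z points along the fingers, y is the line along which they close (so a half turn about z gives the same grasp; the last joint's range is limited). The gripper opens to 85 mm and grips with 20 to 120 N. Pads are 22 mm wide; open, the fingers measure 114 mm over their backs; the gripper's body (76 mm by 85 mm) begins 54 mm behind the grasp point. The pads swing forward as they close: fully open they stand 13 mm farther back than shut.
Start: joints at [1.119, 0.264, 1.604, -0, 1.274, -0.037], TCP at [0.272, 0.618, 0.231] pointing down, gripper open.
Joint ranges: [-2.63, 2.63], [-0.94, 2.18], [0.31, 2.57], [-1.31, 4.45], [0, 2.66], [-2.55, 2.55]. Speed limits (rad/s): [2.57, 2.57, 3.14, 3.14, 3.14, 3.14].

## Interface

Orientations are given as a rotation vector (axis times angle).
In Python, from workcell import * gives the robot as it stands.
- The arm moves only by the shell command python3 -m crank 'ROWS' [OPENING] [FORCE]. ROWS is JSON, a list that holds one entry, the list of rows, each a list of 6 numbers: the shift along the tool's x, y, z in cm, then the turn, a rotation vector about the tool's x, y, z in rad. In form: [[[dx, dy, dz, ax, ay, az], ...]]. A call has 1 to 8 rows; each row shifts and turns the commanded pose from where the row before left it, along the tool's axes as they then stand; what a row does not reach is not made up. A row lasts 1/12 s, in which the tool goes at most 41.7 mm and 7.16 degrees, less where a joint would pass 70% of its speed; a pose out of reach is approached as far as the arm can. A call with a gripper value outside its range is refused whole. OPENING is the finger opening in cm, from 0 to 8.54, set as the call begins (- or left out, the last holds). The fingers move at their own pace and stop on an object; FORCE is the grip in N (left out, the last holds). Time passes only in rows, so rows that do not move let the fingers close. It gives the time, the measured TCP pose, the force, the opening and the grip force at its end, in the units of the state.
- read_state(): the state, without advancing time (a new reading comes with each control period).
- read_camera(name): name is "side" or "top"; returns the picture (384x512x3 uint8, blue, green, red); there is no depth.
- camera_model(name): a dict with "camera_matrix" (3x3 intrinsics, pixels), "R" (3x3) and "t" (3): a world point X has camera coordinates R X + t. Camera axes: x right, y down, z forward; pixel columns grow to the right and rows downward; lengths in m; the calibration is good to about 2 mm. A picture is of the moment at which its call begins. camera_model takes no time and is no camera call.
- finish_job(): hands the job in; it is judged then, once.
The state is a dict: "time": time; "q": joint angles; "joint_vel": joint speeds; "joint_torque": joint torques, N m; "tool_pos": TCP position; "tcp_rot": TCP orientation; "wrist_force": force on the tool from outside, world axes, zero at the start; "torque": the same for the moment, N m; "width": opening from 0.0 (shut) to 1.0 (fully open); "grip_force": force on a finger pad.
Only numpy, scipy, OpenCV 4.12 (cv2) and the standard library are available. Lean on these libraries where they do the work, as an engineer would, in place of code of your own. Each camera call takes 0.05 s, during which the arm holds its last target. There are 200 camera calls.

## Task

The grinder's L-shaped support bracket has been knocked over: stand it back upright on its foot where it lies, in line with the ledge. Then bring the steel rest bar across from the ledge so that it bridges the gap, resting on both the ledge and the bracket's top, with the middle of the bar straight in front of the wheel. Leave the tuning blocks, hammer, fork and bowl where they are.

Things in the scene. Friction and masses are not known exactly. Their poses are not given: they have to be found in the camera images.
- grinder: Fixed cast-iron grinder stand. Origin on the bench under the rest line; z up, y along the rest line, +x towards the wheel (150 mm diameter, 28 thick, axle along y, centre at x +130, y +5, z +105 mm, nearest rim 55 mm from the rest line). Crank with red knob on the wheel's +y side, always beyond the wheel's centre in x, below 175 mm.
- rest_mid (a point): Point on the rest line straight in front of the middle of the wheel's thickness, at the height of the ledge's top (grinder x 0, y +5, z +100 mm); axes as the grinder's. The bar's middle belongs here.
- ledge_end (a point): Middle of the ledge's top edge at the gap (grinder x 0, y +55, z +100 mm); axes as the grinder's. The fixed ledge runs from here 150 mm along +y, flat, 12 mm thick, with guide lips 5 mm high on its long sides leaving a channel 41 mm wide. Its post and foot begin 45 mm from this edge; the ledge overhangs free before that.
- bar: Rest bar: loose flat steel bar, 200 long (its y), 36 wide (x), 6 mm thick, 0.4 kg; origin at mid-length on its underside. It starts lying in the ledge's channel, plain end towards the gap, its middle 140 to 165 mm along grinder +y, and slides freely along it. Its centre of mass is 12 mm from the middle towards the tab.
- bar_tab (a point): Middle of the outer face of the bar's upturned tab, at its +y end (bar y +100, z +20 mm). The tab is 36 wide, 6 thick, its top 34 mm above the bar's underside: something to push on.
- bracket: Loose L-shaped cast-iron bracket, 0.95 kg, 44 mm wide (x). Axes when upright: column 97 tall (z), 16 thick (y 0 to 16); foot 110 long (y 0 to 110), 16 thick (z 0 to 16); origin at the bottom edge of the column's outer face, mid-width. Starts toppled: column lying on the bench towards grinder -y, foot up, origin on the bench 48 to 62 mm to grinder -y, within 8 mm of the rest line.
- foot_tip (a point): End of the bracket's foot (bracket y +110, z +8 mm), at first the top, 110 mm up. Pushed there towards grinder +y, from the column's side, the bracket tips about its origin edge with little slip, overbalances at about 40 degrees and lands on its foot, which reaches under the ledge's overhang; its top is then 97 mm high, 3 mm below the ledge's top.
- block1: Rosewood tuning block, a plain standing cylinder 36 mm in diameter, 75 mm tall, origin at the centre of its underside. Bystander, near the rest line on the robot side.
- block2: Rosewood tuning block, a plain standing cylinder 36 mm in diameter, 75 mm tall, origin at the centre of its underside. Bystander, near the rest line on the robot side.
- block3: Rosewood tuning block, a plain standing cylinder 36 mm in diameter, 75 mm tall, origin at the centre of its underside. Bystander.
- block4: Rosewood tuning block, a plain standing cylinder 36 mm in diameter, 75 mm tall, origin at the centre of its underside. Bystander.
- hammer: Brass tuning hammer with a dark handle, 200 mm long, lying on the bench on the robot side of the ledge. Bystander.
- fork: Steel tuning fork, 133 mm long, lying flat. Bystander.
- bowl: Copper bowl, 140 mm across and 45 mm high, with two iron hoop rings in it; origin under its centre. Bystander.
Mind the look-alikes: they are no part of the job. What is meant by the bar is not blue, and is the smaller of those in its own colour.

How it is judged:
By the outcome, as a careful person would: the job done as asked, in the order asked, and still so for the second after the job is handed in, with the robot touching nothing.
It also fails if it takes over 48 s, if anything falls off the work surface, if the arm or the gripper's body presses on something with over 40 N, if the wrist force passes 120 N, or if a joint passes its speed limit or range.

## Working session

There is one attempt and no reset: what is moved stays moved. The work goes in short steps, Python scripts to look and compute and a shell command to move; the robot and the scene stay as the last step left them, time stands still between calls to the robot, and variables do not carry over. Pictures are saved under pics/ and viewed, at most 10 in all, crops included, and the job is handed in when it is done.

```bash
ls; mkdir -p pics
python3 - <<'E'
from workcell import *
import cv2
for n in("side","top"):
    cv2.imwrite(f"pics/{n}0.png",read_camera(n)); m=camera_model(n); print(n,m)
s=read_state();print(s["time"],s["tool_pos"],s["tcp_rot"])
E
```

```text
pics
side {'camera_matrix': array([[455.43879565,   0.        , 265.03856874],
       [  0.        , 455.43879565, 184.17310606],
       [  0.        ,   0.        ,   1.        ]]), 'R': array([[ 0.96170243, -0.27399336, -0.00748816],
       [-0.20083954, -0.6858189 , -0.6995112 ],
       [ 0.1865259 ,  0.67422554, -0.71458241]]), 't': array([-0.41960177,  0.1598329 ,  1.40247159])}
top {'camera_matrix': array([[378.01486963,   0.        , 248.39378696],
       [  0.        , 378.01486963, 185.83185701],
       [  0.        ,   0.        ,   1.        ]]), 'R': array([[-2.10044557e-02, -9.99768036e-01, -4.76312046e-03],
       [-9.80772915e-01,  2.15294561e-02, -1.93961263e-01],
       [ 1.94018818e-01,  5.97488786e-04, -9.80997625e-01]]), 't': array([0.01398602, 0.43924776, 1.15219479])}
0.1 [0.27176693 0.61715666 0.23007739] [-0.64685444 -3.07379003  0.00308795]
```

View pics/side0.png

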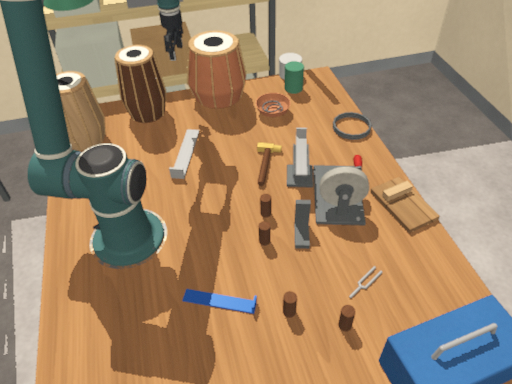

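View pics/top0.png

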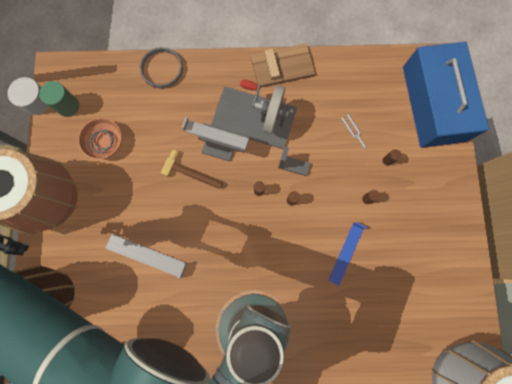

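Both views show the grinder with its wheel at side (343,195) and top (278,110). The grey bar lies on the ledge at side (301,155) and top (215,133). The toppled bracket is at side (303,222) and top (293,162). The larger grey bar at top (146,256) and the blue one are decoys. I'll zoom in next.

Run:
```python
import cv2
a=cv2.imread("pics/side0.png")[120:260,240:390];b=cv2.imread("pics/top0.png")[75:215,165:325]
cv2.imwrite("pics/cs.png",cv2.resize(a,(750,560*150*5//(750)//1*0+700))[:600] if 0 else cv2.resize(a,None,fx=4.2,fy=4.2,interpolation=cv2.INTER_CUBIC))
cv2.imwrite("pics/ct.png",cv2.resize(b,None,fx=4.2,fy=4.2,interpolation=cv2.INTER_CUBIC))
```

```text
(no output)
```

View pics/cs.png

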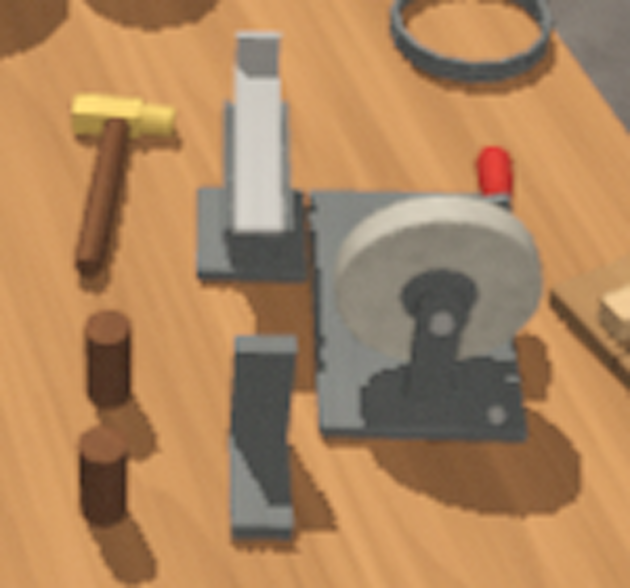

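View pics/ct.png

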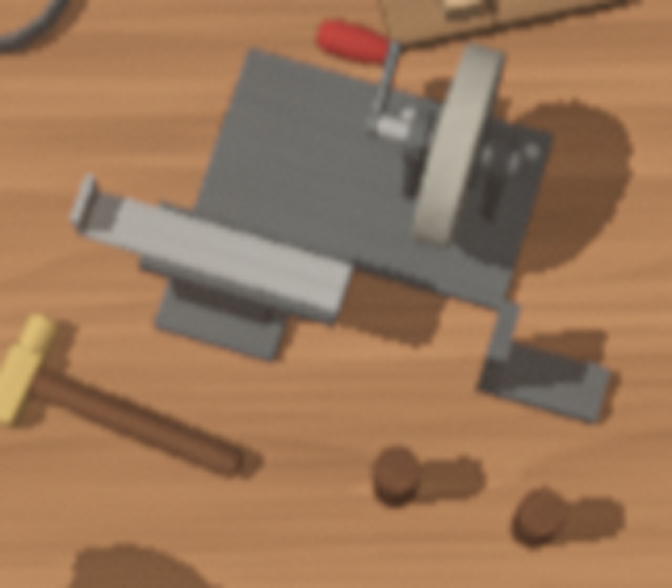

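The crops (scale 4.2, side offset (240,120), top offset (165,75)) give the corners I need:
- Bar plain end: side (233,231)–(284,231), top (354,263)–(335,316).
- Tab top: side (236,36)–(279,36), top (90,178)–(76,218).
- Foot tip: side (236,337)–(296,353), top around (502,330).

```bash
cat > h.py <<'E'
from workcell import *
import numpy as np,cv2
def ray(n,u,v,z):
    m=camera_model(n);R=m["R"];c=-R.T@m["t"];d=R.T@np.linalg.inv(m["camera_matrix"])@[u,v,1]
    return c+d*(z-c[2])/d[2]
S=lambda x,y,z:ray("side",240+(x+.5)/4.2-.5,120+(y+.5)/4.2-.5,z)
T=lambda x,y,z:ray("top",165+(x+.5)/4.2-.5,75+(y+.5)/4.2-.5,z)
E
python3 - <<'E'
from h import *
np.set_printoptions(precision=4,suppress=True)
P=lambda n,*a:print(n,*[x for x in a])
P("plain S",S(233,231,.106),S(284,231,.106)); P("plain T",T(354,263,.106),T(335,316,.106))
P("tab S",S(236,36,.134),S(279,36,.134)); P("tab T",T(90,178,.134),T(76,218,.134))
P("foot S",S(236,337,.110),S(296,337,.110),S(296,353,.110),S(236,353,.11))
P("foot T",T(500,300,.110),T(518,305,.110),T(507,360,.110),T(488,355,.11))
P("column end top z16? S",S(232,526,.044),S(292,526,.044)) 
P("col T",T(610,370,.016),T(596,415,.016))
P("colS",S(233,526,.016),S(292,526,.016))
P("base front edge T",T(500,305,.01)); 
P("blocks T",T(398,462,.075),T(541,506,.075)); P("blocks S",S(109,327,.075),S(104,444,.075))
P("hammer T",T(235,460,.01),T(30,360,.02))
P("wheel T near/rim top",T(433,235,.105),T(485,50,.105))
E
```

```text
plain S [0.5387 0.0111 0.106 ] [0.5754 0.0003 0.106 ]
plain T [ 0.579  -0.0002  0.106 ] [0.5391 0.0144 0.106 ]
tab S [0.6029 0.1981 0.134 ] [0.6363 0.1883 0.134 ]
tab T [0.638  0.1888 0.134 ] [0.6079 0.1985 0.134 ]
foot S [ 0.5052 -0.0951  0.11  ] [ 0.5459 -0.107   0.11  ] [ 0.5408 -0.1213  0.11  ] [ 0.5003 -0.1095  0.11  ]
foot T [ 0.5472 -0.1054  0.11  ] [ 0.5432 -0.1183  0.11  ] [ 0.5022 -0.1087  0.11  ] [ 0.5063 -0.0952  0.11  ]
column end top z16? S [ 0.468  -0.2053  0.044 ] [ 0.5077 -0.2169  0.044 ]
col T [ 0.5175 -0.1981  0.016 ] [ 0.4818 -0.1854  0.016 ]
colS [ 0.4764 -0.1859  0.016 ] [ 0.5165 -0.1976  0.016 ]
base front edge T [ 0.5739 -0.1151  0.01  ]
blocks T [ 0.4362 -0.0293  0.075 ] [ 0.4012 -0.1326  0.075 ]
blocks S [ 0.4302 -0.0295  0.075 ] [ 0.3964 -0.135   0.075 ]
hammer T [0.4536 0.095  0.01  ] [0.5345 0.2534 0.02  ]
wheel T near/rim top [ 0.5995 -0.0587  0.105 ] [ 0.7446 -0.1023  0.105 ]
```

```bash
cat >> h.py <<'E'
G=np.array([.5436,-.0468]);ex=np.array([.957,-.289]);ey=np.array([.289,.957])
def g(p):
    d=np.array(p[:2])-G;return np.round([1e3*d@ex,1e3*d@ey,1e3*p[2]],1)
def rep():
    from scipy.spatial.transform import Rotation as Ro
    s=read_state();M=Ro.from_rotvec(s["tcp_rot"]).as_matrix()
    print(round(s["time"],2),"g",g(s["tool_pos"]),"ydir",np.degrees(np.arctan2(M[1,1],M[0,1])).round(2),"z",M[:,2].round(3),"F",np.round(s["wrist_force"],1),s["width"])
E
python3 -m crank '[[[0,0,0,0,0,-0.122],[-2.25,-3.28,0,0,0,0],[-2.25,-3.28,0,0,0,0],[-2.25,-3.28,0,0,0,0],[-2.25,-3.28,0,0,0,0],[-2.25,-3.28,0,0,0,0],[-2.25,-3.28,0,0,0,0],[-2.25,-3.28,0,0,0,0]]]' 0 40
python3 -c "from h import *;rep()"
```

```text
time: 0.77
tool_pos: [0.3564, 0.3504, 0.2308]
tcp_rot: [-0.457, -3.108, 0.001]
wrist_force: [0.7, -0.2, 1.0]
width: -0.0
grip_force: 0.0
0.77 g [-294.   326.   230.8] ydir 73.26 z [-0.    -0.001 -1.   ] F [ 0.7 -0.2  1. ] -0.00040322459558433385
```

```bash
python3 -m crank '[[[-2.25,-3.28,0,0,0,0],[-2.25,-3.28,0,0,0,0],[-2.25,-3.28,0,0,0,0],[-2.25,-3.28,0,0,0,0],[-2.25,-3.28,0,0,0,0],[-2.25,-3.28,0,0,0,0],[-2.25,-3.28,0,0,0,0],[-2.25,-3.28,0,0,0,0]]]' >/dev/null
python3 -m crank '[[[-2.25,-3.28,0,0,0,0],[-2.25,-3.28,0,0,0,0],[-2.25,-3.28,0,0,0,0],[-2.25,-3.28,0,0,0,0],[0,0,0,0,0,0]]]'
python3 -c "from h import *;rep()"
```

```text
time: 1.85
tool_pos: [0.5028, -0.1084, 0.231]
tcp_rot: [0.466, 3.105, -0.005]
wrist_force: [0.6, 0.7, -0.6]
width: 0.003
grip_force: 0.0
1.85 g [-21.3 -70.8 231. ] ydir 72.93 z [ 0.001 -0.003 -1.   ] F [ 0.6  0.7 -0.6] 0.002671675600314318
```

```bash
python3 -m crank '[[[-1.9,-3.6,0,0,0,0],[0,0,3.6,0,0,0],[0,0,3.6,0,0,0],[0,0,3.6,0,0,0],[0,0,3.5,0,0,0],[0,0,0,0,0,0],[0,0,0,0,0,0]]]'
python3 - <<'E'
from h import *
rep(); cv2.imwrite("pics/p1.png",cv2.resize(np.hstack([read_camera("side")[90:270,220:390],read_camera("top")[60:240,190:350]]),None,fx=2.3,fy=2.3))
E
```

```text
time: 2.43
tool_pos: [0.5067, -0.1411, 0.0861]
tcp_rot: [-0.457, -3.102, -0.002]
wrist_force: [-0.1, 0.3, 0.5]
width: -0.0
grip_force: 0.0
2.43 g [  -8.  -100.9   86.1] ydir 73.23 z [-0.006  0.002 -1.   ] F [-0.1  0.3  0.5] -7.739441602988644e-05
```

View pics/p1.png

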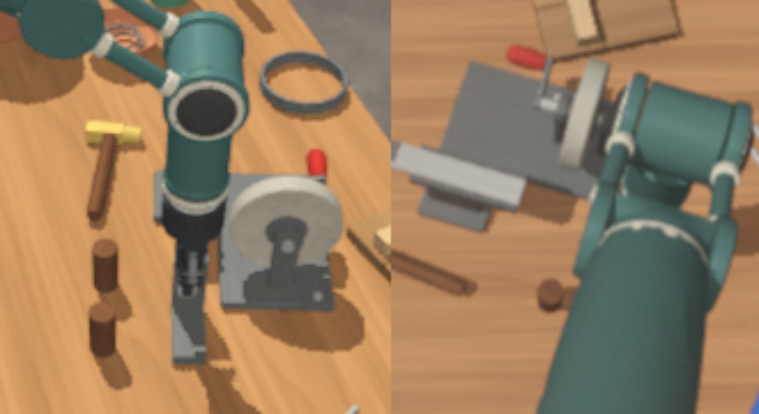

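The closed fingers stand in front of the foot's inner face, side crop (190,265), so I can push.

```bash
python3 -m crank '[[[-0.5,0.4,0,0,0,0],[0,0.8,0,0,0,0],[0,0.8,0,0,0,0],[0,0.8,0,0,0,0],[0,0.8,0,0,0,0],[0,0.8,0,0,0,0],[0,0.8,0,0,0,0],[0,0.8,0,0,0,0]]]'
python3 -c "from h import *;rep()"
```

```text
time: 3.2
tool_pos: [0.5312, -0.0851, 0.088]
tcp_rot: [-0.458, -3.107, -0.0]
wrist_force: [-0.6, -1.1, -0.1]
width: 0.001
grip_force: 0.4
3.2 g [ -0.8 -40.3  88. ] ydir 73.24 z [-0.001  0.    -1.   ] F [-0.6 -1.1 -0.1] 0.0010267387800015574
```

```bash
python3 -m crank '[[[0,0.8,0,0,0,0],[0,0.8,0,0,0,0],[0,0.8,0,0,0,0],[0,0.6,0,0,0,0],[0,0.6,0,0,0,0],[0,0,0,0,0,0]]]'
python3 - <<'E'
from h import *
rep(); cv2.imwrite("pics/p2.png",cv2.resize(read_camera("side")[120:260,240:390],None,fx=3,fy=3))
E
```

```text
time: 3.7
tool_pos: [0.5421, -0.0506, 0.0883]
tcp_rot: [0.457, 3.108, 0.001]
wrist_force: [0.7, -0.1, 0.2]
width: -0.001
grip_force: 0.0
3.7 g [-0.3 -4.1 88.3] ydir 73.28 z [ 0.  0. -1.] F [ 0.7 -0.1  0.2] -0.0014610990776248232
```

View pics/p2.png

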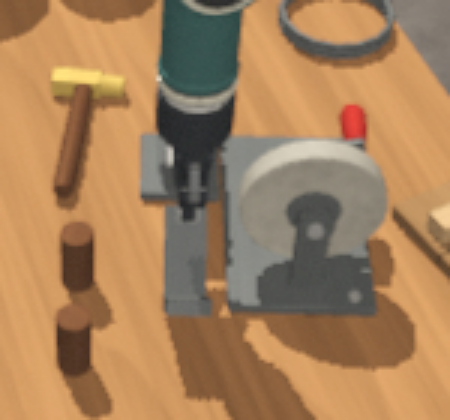

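The picture at 3.7 s shows the bracket partway through its fall, its light end strip at crop (187,305). I'll lift clear and look again.

```bash
python3 -m crank '[[[0,0,0,0,0,0],[0,0,0,0,0,0],[0,0,0,0,0,0],[0,0,0,0,0,0]]]'
python3 - <<'E'
from h import *
rep(); cv2.imwrite("pics/p3.png",cv2.resize(read_camera("side")[120:260,240:390],None,fx=3,fy=3))
for y,z in((-57,97),(-41,97),(-57,0),(53,16)):
    p=np.r_[G+ey*y/1e3,z/1e3];m=camera_model("side");c=m["camera_matrix"]@(m["R"]@p+m["t"]);print(y,z,(c[:2]/c[2]-[240,120])*3)
E
```

```text
time: 4.08
tool_pos: [0.5416, -0.0521, 0.0883]
tcp_rot: [-0.459, -3.108, 0.0]
wrist_force: [0.0, -0.4, -0.2]
width: 0.0
grip_force: 0.0
4.08 g [-0.3 -5.7 88.3] ydir 73.19 z [-0. -0. -1.] F [ 0.  -0.4 -0.2] 0.00032731077485223395
-57 97 [189.76172642 248.26802544]
-41 97 [189.07863646 236.45100494]
-57 0 [184.90700585 310.28983524]
53 16 [181.57623672 223.25729752]
```

View pics/p3.png

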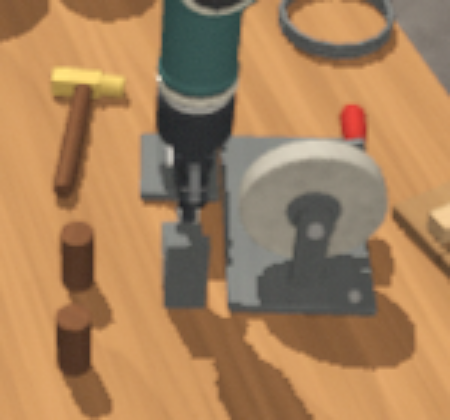

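The bracket now stands upright: its top is at crop (186,235), its base at (186,308), which matches the prediction for gy -57. Next I'll lift and go round behind the tab.

```bash
python3 -m crank '[[[0,0,-3.8,0,0,0],[0,0,-3.8,0,0,0],[0,0,-3.8,0,0,0],[0,0,0,0,0,0]]]' >/dev/null
python3 -m crank '[[[0,3.8,0,0,0,0],[0,3.8,0,0,0,0],[0,3.8,0,0,0,0],[0,3.8,0,0,0,0],[0,3.8,0,0,0,0],[0,3.8,0,0,0,0],[0,3.8,0,0,0,0],[-0.3,3.3,0,0,0,0]]]' >/dev/null
python3 -m crank '[[[0,0,0,0,0,0],[0,0,0,0,0,0]]]' >/dev/null
python3 - <<'E'
from h import *
rep()
cv2.imwrite("pics/p4.png",cv2.resize(np.hstack([read_camera("side")[90:250,230:390],read_camera("top")[70:230,160:320]]),None,fx=2.4,fy=2.4))
E
```

```text
5.3 g [  2.2 295.2 201.5] ydir 73.38 z [-0.001 -0.    -1.   ] F [-0.4 -0.4  0.4] -0.0016360832823841115
```

View pics/p4.png

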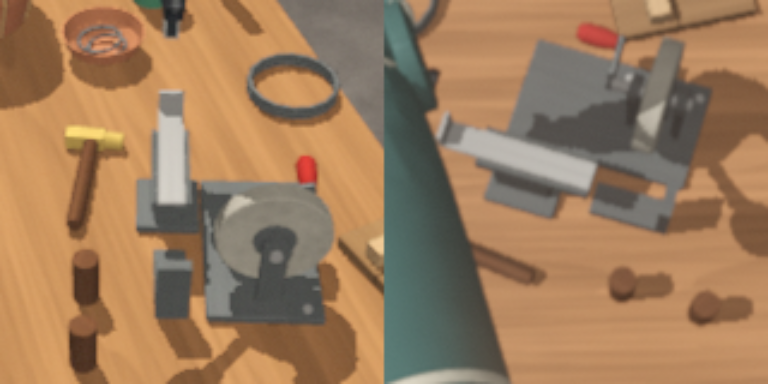

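Side view: the bracket is upright at (173,285) in line with the ledge, and the gripper is beyond the tab. I'll lower and push, stopping short of the target.

```bash
python3 -m crank '[[[0,0,3.0,0,0,0],[0,0,3.0,0,0,0],[0,0,2.8,0,0,0],[0,0,0,0,0,0],[0,-1.5,0,0,0,0],[0,-1.5,0,0,0,0],[0,-1,0,0,0,0],[0,-1,0,0,0,0]]]'; python3 -c "from h import *;rep()"
python3 -m crank '[[[0,-1.2,0,0,0,0],[0,-1.2,0,0,0,0],[0,-1.2,0,0,0,0],[0,-1.2,0,0,0,0],[0,-1.2,0,0,0,0],[0,-1,0,0,0,0],[0,-0.5,0,0,0,0],[0,0,0,0,0,0]]]'; python3 -c "from h import *;rep()"
```

```text
time: 6.07
tool_pos: [0.6173, 0.1848, 0.1169]
tcp_rot: [0.46, 3.105, 0.004]
wrist_force: [-1.1, 4.5, 1.0]
width: -0.003
grip_force: 1.8
6.07 g [  3.7 242.9 116.9] ydir 73.14 z [ 0.003  0.002 -1.   ] F [-1.1  4.5  1. ] -0.0030162408828436488
time: 6.73
tool_pos: [0.5952, 0.1132, 0.1164]
tcp_rot: [0.46, 3.105, 0.002]
wrist_force: [-0.4, 2.0, 1.4]
width: -0.001
grip_force: 0.9
6.73 g [  3.1 168.  116.4] ydir 73.15 z [ 0.003  0.001 -1.   ] F [-0.4  2.   1.4] -0.0005425379648049046
```

```bash
python3 -m crank '[[[0.1,-0.8,0,0,0,0],[0.1,-0.8,0,0,0,0],[0,-0.7,0,0,0,0],[0,-0.4,0,0,0,0],[0,-0.2,0,0,0,0],[0,0,0,0,0,0],[0,0,0,0,0,0]]]'
python3 - <<'E'
from h import *
rep()
s=read_camera("side");t=read_camera("top");cv2.imwrite("pics/s5.png",s);cv2.imwrite("pics/t5.png",t)
cv2.imwrite("pics/p5.png",cv2.resize(np.hstack([s[140:250,270:380],t[80:190,200:310]]),None,fx=3.6,fy=3.6,interpolation=cv2.INTER_CUBIC))
E
```

```text
time: 7.32
tool_pos: [0.5843, 0.086, 0.1139]
tcp_rot: [-0.458, -3.107, 0.002]
wrist_force: [1.0, 0.3, 0.0]
width: 0.001
grip_force: 0.5
7.32 g [  0.6 138.8 113.9] ydir 73.22 z [-0.001 -0.001 -1.   ] F [1.  0.3 0. ] 0.0014354905590362307
```

View pics/p5.png

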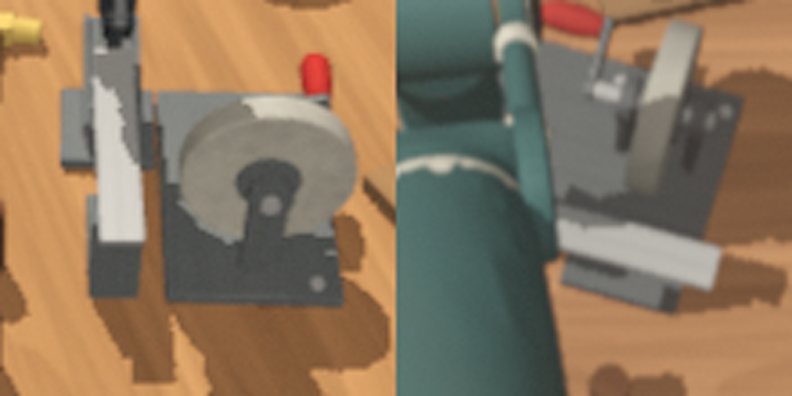

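The bar now bridges to the bracket. Its plain end is at side crop (100..145,240) and top crop (720,248)–(712,288), and the near rim of the wheel is at top crop (626..662,190).

Run:
```python
from h import *
s=lambda x,y,z:g(ray("side",270+(x+.5)/3.6-.5,140+(y+.5)/3.6-.5,z))
t=lambda x,y,z:g(ray("top",200+(x-396+.5)/3.6-.5,80+(y+.5)/3.6-.5,z))
print("end",s(100,240,.105),s(145,240,.105),t(720,248,.105),t(712,288,.105))
print("wheel rim near T",t(627,185,.105),t(662,192,.105),t(627,185,.085),"far top rim",t(672,22,.16),t(703,28,.16))
print("wheel top S face",s(262,121,.18),s(243,98,.18))
print("top0 wheel",g(T(414,235,.1)),g(T(448,242,.1)),g(T(472,45,.15)),g(T(503,55,.15)))
print("bracket S base/top",s(92,295,0),s(137,297,0))
print("ledge lip ends S0",g(S(226,233,.105)),g(S(293,233,.105)),"T0",g(T(332,322,.105)))
```

```text
end [-18.5 -78.4 105. ] [ 18.3 -78.1 105. ] [ 19.3 -74.6 105. ] [-16.5 -76.8 105. ]
wheel rim near T [ 52.3  16.  105. ] [ 54.2 -14.5 105. ] [59.3 17.2 85. ] far top rim [180.8  13.9 160. ] [182.5 -12.3 160. ]
wheel top S face [111.8 -14.8 180. ] [ 99.   12.3 180. ]
top0 wheel [ 55.   18.5 100. ] [ 56.4  -7.  100. ] [187.5  12.8 150. ] [186.  -10.7 150. ]
bracket S base/top [-20.  -49.6   0. ] [ 19.3 -51.5   0. ]
ledge lip ends S0 [-26.6  52.8 105. ] [ 23.6  53.2 105. ] T0 [-26.7  58.2 105. ]
```

```bash
python3 -m crank '[[[0,-0.5,0,0,0,0],[0,-0.5,0,0,0,0],[0,-0.5,0,0,0,0],[0,-0.3,0,0,0,0],[0,-0.2,0,0,0,0],[0,0,0,0,0,0],[0,0,0,0,0,0],[0,0,0,0,0,0]]]'
python3 -c "from h import *;rep()"
```

```text
time: 8.08
tool_pos: [0.579, 0.0673, 0.1146]
tcp_rot: [0.458, 3.108, -0.001]
wrist_force: [0.3, 0.3, -0.1]
width: -0.001
grip_force: 0.0
8.08 g [  0.9 119.4 114.6] ydir 73.22 z [ 0. -0. -1.] F [ 0.3  0.3 -0.1] -0.0008290574290461914
```

Retreat behind and up, then back away for a clear look.

```bash
python3 -m crank '[[[0,1.5,0,0,0,0],[0,2,0,0,0,0],[0,1,-3,0,0,0],[0,0,-4,0,0,0],[0,0,-4,0,0,0],[0,4,0,0,0,0],[0,4,0,0,0,0],[0,4,0,0,0,0]]]' >/dev/null
python3 -m crank '[[[0,4,0,0,0,0],[0,4,0,0,0,0],[0,4,0,0,0,0],[0,4,0,0,0,0],[0,0,0,0,0,0],[0,0,0,0,0,0]]]' >/dev/null
python3 - <<'E'
from h import *
rep()
s=read_camera("side");t=read_camera("top")
cv2.imwrite("pics/p6.png",cv2.resize(np.hstack([s[140:250,270:380],t[80:190,200:310]]),None,fx=3.6,fy=3.6,interpolation=cv2.INTER_CUBIC))
E
```

```text
9.25 g [ -1.1 447.6 222.7] ydir 73.44 z [-0.001 -0.001 -1.   ] F [ 0.4 -0.4  0.5] -0.00011511640635328651
```

View pics/p6.png

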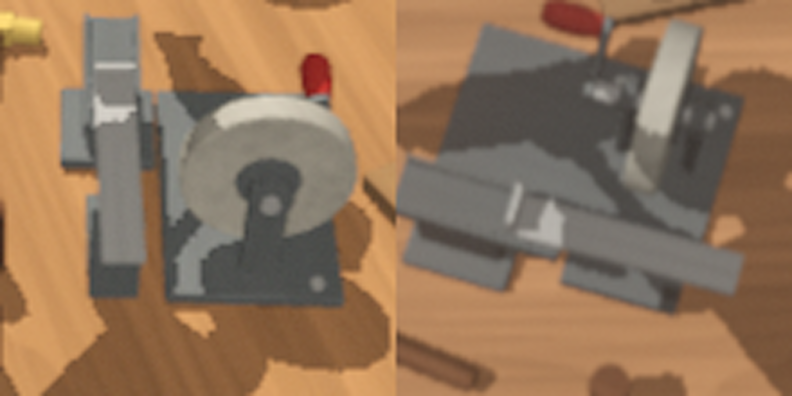

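The bar spans ledge and bracket, with its plain end at side crop (102..145,263) and top crop (744,254)–(735,295). The tab top is at top crop (522,183)–(509,222), the wheel rim near (625..660,188), and the ledge lip end at top crop (557,258).

Run:
```python
from h import *
s=lambda x,y,z:g(ray("side",270+(x+.5)/3.6-.5,140+(y+.5)/3.6-.5,z))
t=lambda x,y,z:g(ray("top",200+(x-396+.5)/3.6-.5,80+(y+.5)/3.6-.5,z))
print("end",s(102,262,.104),s(145,264,.104),t(744,254,.104),t(735,295,.104))
print("tab",t(522,183,.135),t(509,222,.135),s(95,65,.135),s(135,65,.135))
print("wheel",t(623,182,.1),t(660,190,.1),t(670,25,.155),t(702,30,.155))
print("lip",t(557,258,.105))
```

```text
end [ -17.6 -101.3  104. ] [  17.  -103.1  104. ] [ 19.9 -95.5 104. ] [-16.9 -97.  104. ]
tab [ 20.1  99.  135. ] [-15.4 100.1 135. ] [-18.1 101.2 135. ] [ 17.1 101.5 135. ]
wheel [ 55.8  20.3 100. ] [ 57.3 -12.2 100. ] [180.2  15.1 155. ] [182.9 -11.8 155. ]
lip [-26.2  56.2 105. ]
```

```bash
python3 -c "from workcell import *;print(finish_job())"
```

```text
the job is handed in; nothing more can be done
None
```

The bracket stands upright on its foot in line with the ledge, and the bar bridges ledge and bracket with its middle within a few millimetres of the wheel's; the job was handed in at about 9.4 s (the hand-in call gave no verdict).

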